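# Gauge a junction-box cover in the bench caliper

### The job

Check the width of the sample junction box's cover in the bench caliper: lift the loose cover off its two pins by the grip rib and lay it flat on the caliper's bed between the open jaws, the narrow way across. Then push the thumb slide gently until both jaws bear on the cover's long edges and the spring-loaded jaw visibly gives way a few millimetres, and leave it shut like that for the reading. Do not drop the cover, and leave the box and the other things on the desk where they are.

Things in the scene. Friction and masses are not known exactly. Their poses are not given: they have to be found in the camera images.
- box: open grey plastic junction box, 88 x 64 x 38 mm high (118 mm long over the black cable glands at its two ends), loose, 0.45 kg; origin at the centre of its underside, x along its length. The cover lies on its rim at height 38 mm. Two upright steel pins, 6 mm thick, at (34, 22) and (-34, -22) mm, rise to 48 mm, 4 mm above the seated cover plate
- cover: loose grey cover plate of the box, 90 (x) x 66 (y) x 6 mm, about 0.09 kg, with two 9 mm holes for the pins and a grip rib standing across its middle: 12 mm thick in x, 42 mm long in y, from 6 to 28 mm above the underside; origin at the centre of the underside, z up. The dimension to be gauged is the 66 mm along y
- caliper: bench caliper, fixed to the desk: grey base 160 (x) x 260 (y) x 12 mm with a flat steel bed whose top is 14 mm above the desk, x -73 to 32 mm, y -62 to 102 mm; a steel beam runs along y at x = 56 mm (48 to 64 mm), 22 to 32 mm high. Origin at the centre of the underside. The jaws are 12 mm thick blades lying over the bed from x = -65 to 36 mm, 15 to 32 mm high, that measure along y
- fixed_jaw: the fixed jaw, part of the caliper, on its +y side; origin in its measuring face, at (0, 95, 0) mm of the caliper, axes as the caliper; the face looks to -y
- moving_jaw: the moving jaw with its black display housing (60 mm long in y behind the face, top at 46 mm); origin in its measuring face, axes as the caliper; the face looks to +y. It is carried by the thumb slide through a light spring: free, its face lies 84 mm in +y from the thumb grip; held by a part it gives way up to 10 mm (1.2 N at first, 4.7 N at the stop)
- thumb_slide (a joint): travel of the thumb slide along the caliper's +y, m: 0 fully open (jaws 120 mm apart), growing as the jaws close, 0.12 at the end; it moves against about 4 N of friction and stays where it is left
- thumb_grip (a point): point in the black grip post on the thumb slide, at x = 56 mm of the caliper and 70 mm above the desk; the post is 22 (x) x 14 (y) mm and stands from 42 to 83 mm above the desk; axes as the caliper
- sticky_notes: pad of yellow notes, 76 x 76 x 8 mm, lying beside the box; to be left alone
- pen: blue pen, 142 x 10 mm, lying in front of the caliper; to be left alone
- calculator: pocket calculator, 125 x 78 x 14 mm, behind the work, in the middle; to be left alone
- stapler: stapler, 137 x 34 x 46 mm, at the right rear; to be left alone
There are look-alikes about, which are no part of the job. Leave any purple look-alike of the cover alone.

How it is judged:
On the way, in this order (a step that is already met when the one before it is completed fails the run):
1. the cover is lifted clear of the pins (z of cover in the frame of box above 0.055 m), for 0.1 s.
2. the cover lies flat on the bed between the jaws, let go, the moving jaw not yet pressed (z of cover in the frame of caliper between 0.011 and 0.017 m and angle between cover's own z axis and vertical below 0.05 rad and x of cover in the frame of caliper between -0.055 and 0.01 m and y of cover in the frame of moving_jaw above 0.025 m and y of cover in the frame of fixed_jaw below -0.025 m and contact force between the fingers and cover below 0.1 N and contact force between moving_jaw and cover below 0.5 N), for 0.2 s.
3. the jaws are shut on the cover and the spring has given way (contact force between each of moving_jaw, fixed_jaw and cover above 0.6 N and y of moving_jaw in the frame of thumb_grip below 0.082 m), for 0.2 s.
At the end, for the whole second after the job is handed in: Cover flat on the bed (within 3 mm), let go and still, its middle -55 to 10 mm from the caliper's origin in x, its width square across the jaws (2 degrees); both jaws press on it with over 0.6 N and the spring jaw has given way over 2 mm; box upright (all of step 3 and z of cover in the frame of caliper between 0.011 and 0.017 m and angle between each of cover, box's own z axis and vertical below 0.05 rad and x of cover in the frame of caliper between -0.055 and 0.01 m and angle between the y axis of cover and the y axis of caliper, either way round below 0.035 rad and linear speed of cover below 0.01 m/s and velocity of joint thumb_slide below 0.005 m/s); the robot touches nothing.
It fails at once if the moving jaw presses on the cover with more than 25 N (contact force between moving_jaw and cover above 25 N).
It fails at once if the cover is dropped (falls freely faster than 0.7 m/s) (contact force between the fingers and cover below 0.05 N and linear speed of cover above 0.7 m/s).
It fails at once if the box is shifted by more than 40 mm or tipped (distance of box from where it was at the start of the episode above 0.04 m or angle between box's own z axis and vertical above 0.3 rad).
It fails at once if a bystander is shifted by more than 30 mm (distance of any of sticky_notes, pen, calculator, stapler from where it was at the start of the episode above 0.03 m).
It also fails if it takes over 46 s, if anything falls off the work surface, if the arm or the gripper's body presses on something with over 40 N, if the wrist force passes 120 N, or if a joint passes its speed limit or range.

### The arm

A 6-joint arm with a two-finger parallel gripper is mounted at the origin on a cart in front of the work surface, level with it; the furniture and walls round the work are solid. World frame = base frame: x ahead of the robot, y to its left, z up, the work surface at z = 0. Lengths are in m, angles in rad, forces in N, time in s.
With the tool pointing down it reaches from about 0.25 to 0.725 m from the base axis. Payload 9.7 kg.
Tool frame: the origin (TCP) lies at the very end of the fingers, on their centre line; the grasp point (between the pads) lies grip_point_offset behind it (grip_point_offset is the distance from the TCP to the grasp point, in m); z points along the fingers, y is the line along which they close (so a half turn about z gives the same grasp; the last joint's range is limited). The gripper opens to 85 mm and grips with 20 to 120 N. Pads are 22 mm wide; open, the fingers measure 114 mm over their backs; the gripper's body (76 mm by 85 mm) begins 54 mm behind the grasp point. The pads swing forward as they close: fully open they stand 13 mm farther back than shut.
Start: joints at [0, 0.087, 0.176, 1.66, 0, 1.571], TCP at [0.55, -0, 0.202] pointing down, gripper open.
Joint ranges: [-3.13, 3.13], [-0.85, 1.81], [-1.15, 1.24], [-2.2, 2.28], [-1.44, 1.52], [-3.14, 3.14]. Speed limits (rad/s): [2.22, 2.22, 2.57, 3.14, 3.14, 3.14].

### API

Orientations are given as a rotation vector (axis times angle).
In Python, from cell import state, capture, close_job, look_for, trace, landmark_of, grip_point_offset gives the robot as it stands.
- The arm moves only by the shell command python3 -m pendant 'ROWS' [OPENING] [FORCE]. ROWS is JSON, a list that holds one entry, the list of rows, each a list of 6 numbers: the shift along the tool's x, y, z in mm, then the turn, a rotation vector about the tool's x, y, z in rad. In form: [[[tx, ty, tz, ax, ay, az], ...]]. A call has 1 to 10 rows; each row is the pose to reach, as a shift and turn from the pose commanded when the call began, along the tool's axes at that moment; what a row does not reach only later rows make up. A row lasts 1/12 s, in which the tool goes at most 41.7 mm and 7.16 degrees, less where a joint would pass 70% of its speed; a pose out of reach is approached as far as the arm can. A call with a gripper value outside its range is refused whole. OPENING is the finger opening in mm, from 0 to 85.4, set as the call begins (- or left out, the last holds). The fingers move at their own pace and stop on an object; FORCE is the grip in N (left out, the last holds). Time passes only in rows, so rows that repeat a pose let the fingers close. It gives the time, the measured TCP pose, the force, the opening and the grip force at its end, in the units of the state.
- state(): the state, without advancing time (a new reading comes with each control period).
- capture(name): name is "scene" or "side" or "wrist"; returns a dict with "image" (400x640x3 uint8, red, green, blue), "fov_y" (degrees; the focal length in pixels is half the picture's height over the tangent of half this angle, whatever the lens; pixels are square), "cx", "cy" (the principal point, pixels), "extrinsics" (4x4, takes a point from world to camera coordinates). Camera axes: x right, y up, looking along -z (the intrinsics and any distortion apply to the point x, -y, -z); pixel columns grow to the right and rows downward; lengths in m; the calibration is good to about 2 mm. A picture is of the moment at which its call begins. There is no depth.
- close_job(): hands the job in; it is judged then, once.
Trained networks look in the newest picture that a camera, given by its name, has taken for a name from the list of things; names that differ only in an ending like _2 or _b are one class to them, and where a whole thing is asked for, a point or a joint stands for the part that bears it (a point fixed in the world has none). Each returns a list of dicts, best first, with "confidence" (0 to 1); they miss things now and then, are a little off and sometimes report something else, mostly with a low value. They report only what shows in the picture. A call takes as long as a camera call. They do not tell look-alikes from the thing itself.
- look_for(camera, target): "location" ([column, row] in pixels, amid what is visible of it).
- trace(camera, target): "mask" (400x640 bool, what is visible of it) and "location" ([column, row] in pixels, amid what is visible of it).
- landmark_of(camera, target): "location" ([column, row] in pixels: a listed point, or the origin of a listed thing).
The state is a dict: "time_s": time; "qpos": joint angles; "joint_velocities": joint speeds; "joint_efforts": joint torques, N m; "position": TCP position; "orientation": TCP orientation; "contact_force": force on the tool from outside, world axes, zero at the start; "ft_torque": the same for the moment, N m; "gripper_width": finger opening in m; "gripper_force": force on a finger pad.
Only numpy, scipy, OpenCV 4.12 (cv2) and the standard library are available. Lean on these libraries where they do the work, as an engineer would, in place of code of your own. Each camera call takes 0.05 s, during which the arm holds its last target. There are 200 camera calls.

## Working session

There is one attempt and no reset: what is moved stays moved. The work goes in short steps, Python scripts to look and compute and a shell command to move; the robot and the scene stay as the last step left them, time stands still between calls to the robot, and variables do not carry over. Pictures are saved under pics/ and viewed, at most 10 in all, crops included, and the job is handed in when it is done.

```bash
mkdir -p pics; ls; cat > h.py <<'E'
import numpy as np, cv2
from cell import *
def K(c):
    f=200/np.tan(np.radians(c['fov_y'])/2); return f
def ray(c,uv):
    E=np.array(c['extrinsics']);R=E[:3,:3];o=-R.T@E[:3,3];f=K(c)
    d=R.T@np.array([(uv[0]-c['cx'])/f,-(uv[1]-c['cy'])/f,-1]);return o,d
def onz(c,uv,z):
    o,d=ray(c,uv);return o+d*(z-o[2])/d[2]
def proj(c,p):
    E=np.array(c['extrinsics']);q=E[:3,:3]@np.array(p)+E[:3,3];f=K(c)
    return np.array([c['cx']-f*q[0]/q[2],c['cy']+f*q[1]/q[2]])
def save(c,n): cv2.imwrite('pics/'+n,cv2.cvtColor(c['image'],cv2.COLOR_RGB2BGR))
E
python3 - <<'E'
from h import *
np.set_printoptions(precision=3,suppress=True)
s=state();print(s['position'],s['orientation'],s['time_s'],grip_point_offset)
ims=[]
for n in ['scene','side','wrist']:
    c=capture(n);print(n,{k:v for k,v in c.items() if k not in('image','extrinsics')});ims.append(c['image'])
    for t in ['box','cover','caliper','fixed_jaw','moving_jaw','thumb_grip']:
        for r in landmark_of(n,t)[:3]: print(t,np.round(r['location']),round(r['confidence'],2),onz(c,r['location'],{'cover':.038,'thumb_grip':.07}.get(t,0)))
cv2.imwrite('pics/a.png',cv2.cvtColor(ims[0],cv2.COLOR_RGB2BGR));cv2.imwrite('pics/b.png',cv2.cvtColor(ims[1],cv2.COLOR_RGB2BGR));cv2.imwrite('pics/c.png',cv2.cvtColor(ims[2],cv2.COLOR_RGB2BGR))
E
```

```text
pics
[0.55  0.    0.202] [-2.221 -2.221  0.001] 0.0 0.0187
scene {'fov_y': 44.446081950038675, 'cx': 310.15822217891474, 'cy': 200.05811168567186}
box [357. 206.] 0.91 [ 0.513 -0.162 -0.   ]
cover [344. 241.] 0.91 [ 0.393 -0.001  0.038]
cover [353. 192.] 0.7 [ 0.531 -0.16   0.038]
caliper [250. 262.] 0.57 [ 0.518  0.206 -0.   ]
fixed_jaw [222. 285.] 0.94 [0.497 0.302 0.   ]
moving_jaw [257. 258.] 0.68 [0.519 0.183 0.   ]
thumb_grip [262. 211.] 0.78 [0.594 0.111 0.07 ]
side {'fov_y': 55.84774473376455, 'cx': 318.0791203681941, 'cy': 193.63741366632843}
box [352. 252.] 0.79 [ 0.53  -0.165 -0.   ]
cover [288. 235.] 0.76 [ 0.405 -0.083  0.038]
cover [351. 238.] 0.6 [ 0.525 -0.163  0.038]
caliper [274. 194.] 0.64 [0.503 0.194 0.   ]
caliper [280. 195.] 0.42 [0.514 0.179 0.   ]
fixed_jaw [462. 254.] 0.34 [ 0.744 -0.299  0.   ]
moving_jaw [280. 194.] 0.93 [0.519 0.188 0.   ]
thumb_grip [313. 172.] 0.59 [0.604 0.141 0.07 ]
wrist {'fov_y': 65.77778785071501, 'cx': 314.1804184113985, 'cy': 198.17200660931675}
box [298. 274.] 0.96 [ 0.526 -0.156  0.   ]
cover [222. 191.] 0.87 [ 0.445 -0.023  0.038]
cover [295. 289.] 0.61 [ 0.525 -0.153  0.038]
thumb_grip [358.  62.] 0.62 [0.588 0.109 0.07 ]
```

View pics/a.png

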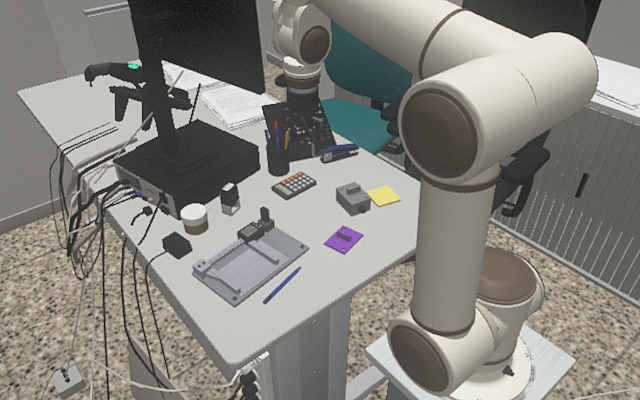

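View pics/c.png

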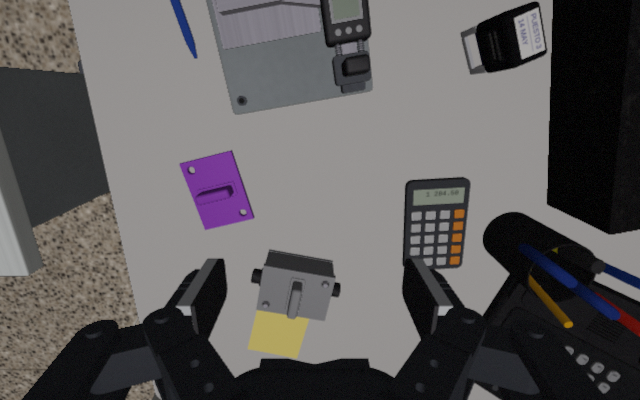

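The purple plate is the look-alike (wrist (222,191), scene (344,241)). The grey cover on the box (wrist (295,289), scene (353,192)) fits the description, because it sits on the pins. I'll measure the caliper first, then the box.

```bash
python3 -m pendant '[[[40,0,-20,0,0,0],[80,0,-40,0,0,0],[120,0,-60,0,0,0],[150,0,-80,0,0,0],[170,0,-80,0,0,0],[170,0,-80,0,0,0],[170,0,-80,0,0,0]]]'
python3 - <<'E'
from h import *
np.set_printoptions(precision=4,suppress=True)
c=capture('wrist');save(c,'d.png');print(state()['position'],state()['time_s'])
o,d=ray(c,[320,200]);print('cam',o,d)
for t,z in [('caliper',0),('fixed_jaw',0),('moving_jaw',0),('thumb_grip',.07)]:
    for r in landmark_of('wrist',t)[:2]: print(t,np.round(r['location']),round(r['confidence'],2),onz(c,r['location'],z))
E
```

```text
time_s: 1.63
position: [0.55, 0.1712, 0.2821]
orientation: [2.219, 2.224, -0.0]
contact_force: [0.0, 0.5, -0.1]
gripper_width: 0.0858
gripper_force: 0.0
[0.5499 0.1702 0.2819] 1.6833
cam [0.5489 0.2531 0.4534] [ 0.0197 -0.3262 -0.9453]
caliper [294. 135.] 0.89 [0.5193 0.1957 0.    ]
fixed_jaw [213. 136.] 0.6 [0.4023 0.1938 0.    ]
moving_jaw [295. 142.] 0.59 [0.521  0.1853 0.    ]
thumb_grip [345. 208.] 0.71 [0.5906 0.1091 0.07  ]
```

View pics/d.png

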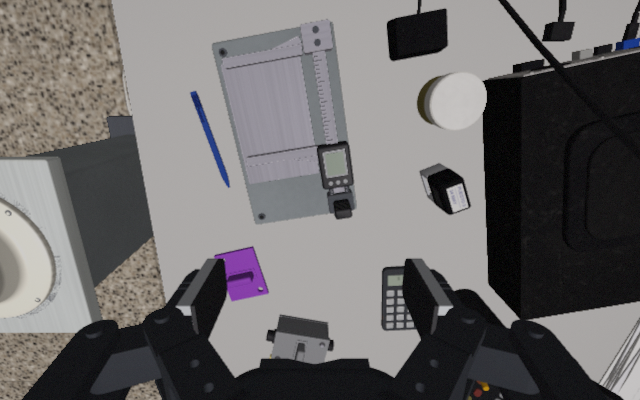

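The picture shows the caliper whole: base corners near (213,44), (333,20), (355,210), (257,223), grip post at (343,208), jaws open. I'll fit its pose to the mask.

```bash
cat >> h.py <<'E'
from scipy.optimize import minimize
def boxpts(x0,x1,y0,y1,z0,z1): return np.array([[x,y,z] for x in(x0,x1) for y in(y0,y1) for z in(z0,z1)],float)/1000
def place(P,p):
    a=p[2];R=np.array([[np.cos(a),-np.sin(a),0],[np.sin(a),np.cos(a),0],[0,0,1]]);return P@R.T+[p[0],p[1],0]
def sil(c,parts,p,S=4):
    m=np.zeros((400*S,640*S),np.uint8)
    for P in parts:
        q=np.array([proj(c,x) for x in place(P,p)])
        cv2.fillConvexPoly(m,cv2.convexHull(np.round((q+.5)*S-.5).astype(np.int32)),1)
    return cv2.resize(m.astype(np.float32),(640,400),interpolation=cv2.INTER_AREA)
def fit(c,mask,parts,p0):
    m=mask.astype(np.float32)
    def cost(p):
        s=sil(c,parts,p);return np.abs(s-m).sum()/m.sum()
    p0=np.array(p0)
    for d in (.01,.004):
        r=minimize(cost,p0,method='Nelder-Mead',options=dict(initial_simplex=[p0,p0+[d,0,0],p0+[0,d,0],p0+[0,0,5*d]],xatol=1e-4,fatol=1e-5));p0=r.x
    return r.x,r.fun
CAL=[boxpts(-80,80,-130,130,0,12)]
BOX=[boxpts(-44,44,-32,32,0,38),boxpts(-45,45,-33,33,38,44),boxpts(-6,6,-21,21,44,66)]
def outline(img,c,P,p,col):
    q=np.array([proj(c,x) for x in place(P,p)]);cv2.polylines(img,[cv2.convexHull(np.round(q).astype(np.int32))],True,col,1)
E
python3 - <<'E'
from h import *
np.set_printoptions(precision=4,suppress=True)
c=capture('wrist')
u=np.zeros((400,640),bool)
for t in ['caliper','fixed_jaw','moving_jaw','thumb_grip']:
    for r in trace('wrist',t)[:2]:
        print(t,r['confidence'],r['mask'].sum(),r['location'])
        if t=='caliper' or r['mask'].sum()<3000: pass
        if r['confidence']>.5: u|=r['mask']
# post/housing rise above the base: include them for slide open
parts=CAL+[boxpts(45,67,-116,-102,42,83),boxpts(40,72,-85,-25,20,46)]
p,e=fit(c,u,parts,[.519,.196,.14]);print(p,np.degrees(p[2]),e)
img=c['image'].copy()
for P in parts+[boxpts(-73,32,-62,102,14,14),boxpts(48,64,-100,130,32,32)]: outline(img,c,P,p,(255,0,0))
cnt,_=cv2.findContours(u.astype(np.uint8),0,2);cv2.drawContours(img,cnt,-1,(0,255,0),1)
cv2.imwrite('pics/e.png',cv2.resize(img[0:240,180:400],None,fx=2.5,fy=2.5)[:,:,::-1])
E
```

```text
caliper 0.96 21405 [293.3, 121.1]
fixed_jaw 0.83 2029 [296.1, 44.2]
moving_jaw 0.93 2339 [326.0, 157.0]
thumb_grip 0.7 3030 [334.2, 163.6]
[0.515  0.1996 0.1744] 9.989886676635269 0.03195810690522194
```

View pics/e.png

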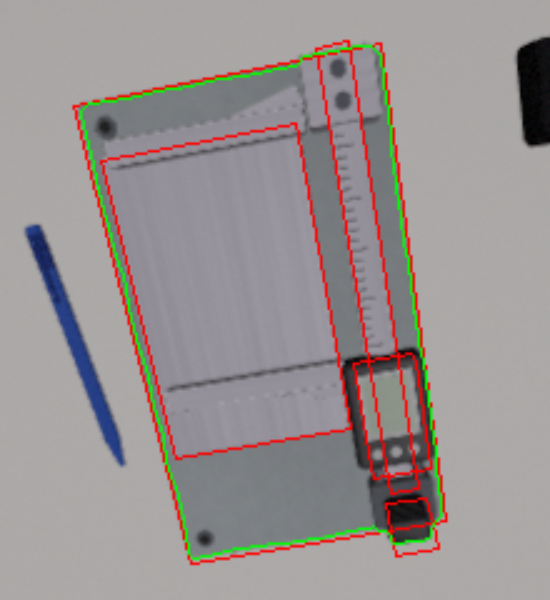

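```bash
python3 -m pendant '[[[-40,0,0,0,0,0],[-80,0,0,0,0,0],[-120,0,0,0,0,0],[-160,0,0,0,0,0],[-200,0,0,0,0,0],[-240,0,0,0,0,0],[-280,0,0,0,0,0],[-320,-20,20,0,0,0],[-340,-30,40,0,0,0],[-340,-30,40,0,0,0]]]'
python3 - <<'E'
from h import *
np.set_printoptions(precision=4,suppress=True)
capture('wrist');c=capture('wrist')
s=state();print(s['position'],s['orientation'],s['time_s'])
for r in landmark_of('wrist','box')[:2]: print('box',r['location'],r['confidence'],onz(c,r['location'],0))
for r in landmark_of('wrist','cover')[:2]: print('cover',r['location'],r['confidence'],onz(c,r['location'],.038))
u=np.zeros((400,640),bool)
for r in trace('wrist','cover'):
    print(r['confidence'],r['mask'].sum(),r['location'])
    col=c['image'][r['mask']].mean(0);print(col)
    if np.ptp(col)<30 and r['confidence']>.4:u|=r['mask']
img=c['image'].copy()
parts=BOX[1:]
if u.sum():
    p,e=fit(c,u,parts,[.524,-.157,-.15]);print(p,np.degrees(p[2]),e)
    for P in BOX[1:]+[boxpts(31,37,19,25,44,48),boxpts(-37,-31,-25,-19,44,48)]: outline(img,c,P,p,(255,0,0))
    x,y=proj(c,[p[0],p[1],.05]);x=int(np.clip(x,110,530));y=int(np.clip(y,90,310))
    cnt,_=cv2.findContours(u.astype(np.uint8),0,2);cv2.drawContours(img,cnt,-1,(0,255,0),1)
    img=cv2.resize(img[y-90:y+90,x-110:x+110],None,fx=3.3,fy=3.3,interpolation=cv2.INTER_NEAREST)
cv2.imwrite('pics/f.png',img[:,:,::-1])
E
```

```text
time_s: 2.97
position: [0.5167, -0.1738, 0.2378]
orientation: [-2.223, -2.213, 0.006]
contact_force: [-0.2, 0.1, -1.2]
gripper_width: 0.0852
gripper_force: 0.0
[ 0.519  -0.1709  0.2417] [-2.2233 -2.2176  0.0008] 3.0667
cover [245.1, 43.2] 0.6 [ 0.4416 -0.0376  0.038 ]
0.87 4770 [241.9, 42.3]
[127.1644  68.0254 155.7107]
0.74 4189 [323.3, 151.7]
[130.1621 129.2714 131.6479]
[ 0.525  -0.1571 -0.2015] -11.544602553553295 0.03161554038524628
```

View pics/f.png

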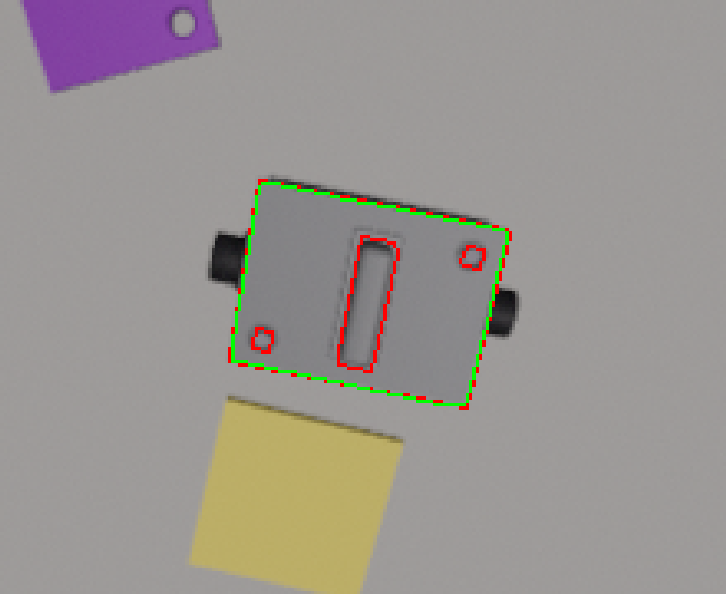

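The crop confirms it: the grey plate (rib at crop (370,305), pins in both holes) is the cover on its box, and the purple plate beside it is only a look-alike. The fit matches. Cover at (0.525, -0.157), yaw -0.20; caliper at about (0.515, 0.200), yaw +0.174.

```bash
python3 -m pendant '[[[14,5,30,0,0,0.1],[14,5,70,0,0,0.2],[14,5,110,0,0,0.2],[14,5,140,0,0,0.2],[14,5,150,0,0,0.2],[14,5,150,0,0,0.2],[14,5,150,0,0,0.2],[14,5,150,0,0,0.2]]]' 45 30
python3 - <<'E'
from h import *
np.set_printoptions(precision=4,suppress=True)
s=state();print(s['position'],s['orientation'],s['gripper_width'],s['time_s'])
from scipy.spatial.transform import Rotation as R
M=R.from_rotvec(s['orientation']).as_matrix();print(M)
d=np.array([.525,-.1571,.048])-s['position'];print('tool shift mm',M.T@d*1000,'y axis yaw',np.arctan2(M[1,1],M[0,1]))
c=capture('wrist');img=c['image'];save(c,'g.png')
E
```

```text
time_s: 3.88
position: [0.5265, -0.1561, 0.0952]
orientation: [2.429, 1.987, 0.003]
contact_force: [-0.2, -0.5, -0.0]
gripper_width: 0.0448
gripper_force: 0.0
[ 0.5265 -0.1561  0.0952] [2.429  1.9874 0.0033] 0.04479453147118465 3.8833
[[ 0.198   0.9802  0.0036]
 [ 0.9802 -0.198  -0.0011]
 [-0.0003  0.0038 -1.    ]]
tool shift mm [-1.3017 -1.4886 47.1529] y axis yaw -0.1993490964248708
```

View pics/g.png

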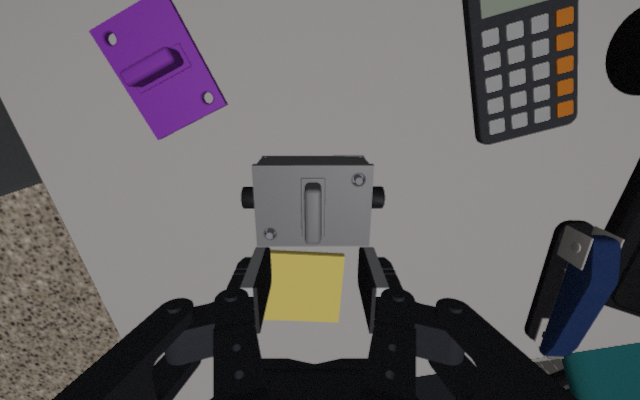

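Fingers and rib are aligned: rib at column 313, fingers at 262 and 370. Going down.

```bash
python3 -m pendant '[[[-1,-1,15,0,0,0],[-1,-1,30,0,0,0],[-1,-1,40,0,0,0],[-1,-1,45,0,0,0],[-1,-1,45,0,0,0],[-1,-1,45,0,0,0]]]' && python3 -m pendant '[[[0,0,0,0,0,0],[0,0,0,0,0,0],[0,0,0,0,0,0],[0,0,0,0,0,0],[0,0,0,0,0,0],[0,0,0,0,0,0]]]' 5 35
```

```text
time_s: 4.43
position: [0.5242, -0.1569, 0.0481]
orientation: [2.432, 1.988, 0.001]
contact_force: [-0.7, -0.2, 1.9]
gripper_width: 0.0452
gripper_force: 0.0
time_s: 4.93
position: [0.5238, -0.1568, 0.0474]
orientation: [2.432, 1.988, 0.0]
contact_force: [1.0, 0.1, 0.9]
gripper_width: 0.005
gripper_force: 0.0
```

The fingers reached 5 mm with no force, so the rib was missed. I'll look before moving.

```bash
python3 - <<'E'
from h import *
np.set_printoptions(precision=4,suppress=True)
c=capture('wrist');a=c['image'];b=capture('side');
s=state();print(s['position'],s['gripper_width'])
for n,cc in(('wrist',c),('side',b)):
    print(n,proj(cc,s['position']),proj(cc,[.525,-.157,.066]))
x,y=map(int,proj(b,[.525,-.157,.06]))
bb=cv2.resize(b['image'][y-65:y+65,x-80:x+80],(400,325))
aa=cv2.resize(a[80:340,160:480],(400,325))
cv2.imwrite('pics/i.png',np.hstack([aa,bb])[:,:,::-1])
E
```

```text
[ 0.5238 -0.1568  0.0473] 0.005268383180487769
wrist [315.3907 235.0936] [317.7142 249.7533]
side [349.3604 233.1881] [350.3626 225.9874]
```

View pics/i.png

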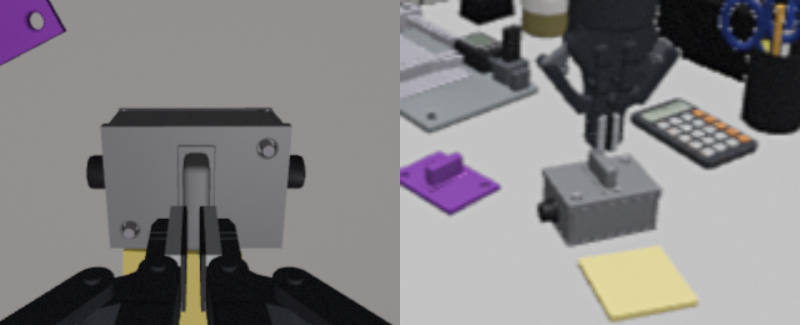

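The tips are still above the rib: side-view tip at crop (605,150), against (598,175) predicted for the TCP. I'll work out the actual tip height from both views.

```bash
python3 - <<'E'
from h import *
np.set_printoptions(precision=1,suppress=True)
s=state();p=np.array(s['position']);print(s['contact_force'])
for n in('wrist','side'):
    c=capture(n);print(n,[(k,proj(c,p+[0,0,k/1000])) for k in(0,10,20,30,40)])
    if n=='side':
        x,y=map(int,proj(c,p)); cv2.imwrite('pics/j.png',cv2.resize(c['image'][y-40:y+20,x-40:x+40],(800,600),interpolation=cv2.INTER_CUBIC)[:,:,::-1]);print(x,y)
E
```

```text
[ 0.1  0.6 -0.8]
wrist [(0, array([315.5, 235.2])), (10, array([315.5, 242.7])), (20, array([315.6, 251. ])), (30, array([315.7, 260.3])), (40, array([315.8, 270.8]))]
side [(0, array([349.4, 233.2])), (10, array([349.6, 229.4])), (20, array([349.9, 225.6])), (30, array([350.2, 221.7])), (40, array([350.5, 217.8]))]
349 233
```

View pics/j.png

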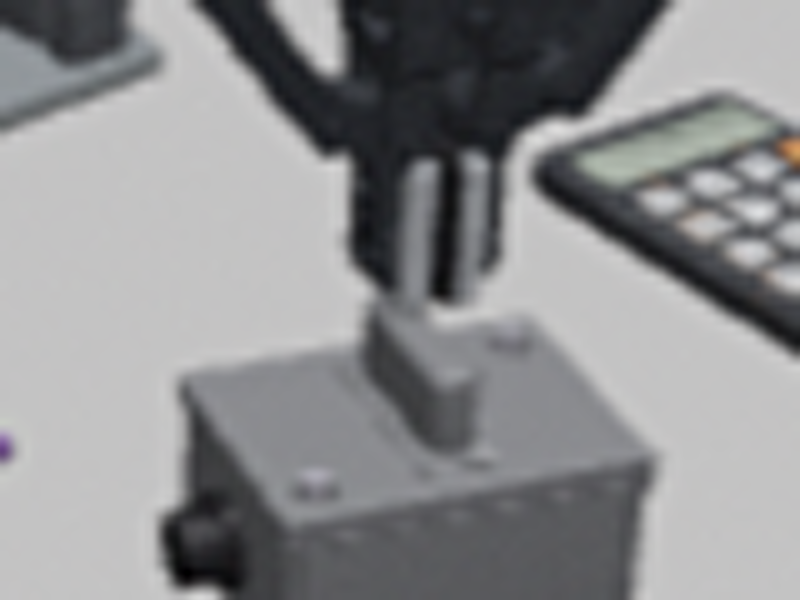

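```bash
python3 - <<'E'
from h import *
np.set_printoptions(precision=4,suppress=True)
s=state();print(s['position'])
w=capture('wrist');d=capture('side')
def tri(a,b):
    o1,d1=ray(w,a);o2,d2=ray(d,b);d1/=np.linalg.norm(d1);d2/=np.linalg.norm(d2)
    t=np.linalg.lstsq(np.stack([d1,-d2],1),o2-o1,rcond=None)[0];p,q=o1+t[0]*d1,o2+t[1]*d2
    return (p+q)/2,np.linalg.norm(p-q)
print('tips',tri([314.5,245.5],[352.5,223]))
# pins tops: wrist crop (267,148),(130,229); side crop (510,332),(318,478)
f=lambda u,v:[160+u/1.25,80+v/1.25]; g=lambda u,v:[309+u/10,193+v/10]
print('pinA',tri(f(267,148),g(510,332)),'pinB',tri(f(130,229),g(318,478)))
for r in trace('wrist','cover'):
    if np.ptp(w['image'][r['mask']].mean(0))<30: print(r['confidence'],r['location'])
print(proj(w,[.525,-.157,.038]))
E
```

```text
[ 0.5238 -0.1568  0.0473]
tips (array([ 0.5276, -0.1541,  0.0709]), np.float64(0.008253489491460982))
pinA (array([ 0.5634, -0.1418,  0.0459]), np.float64(0.003264356515664888)) pinB (array([ 0.489 , -0.1709,  0.046 ]), np.float64(0.0028026409161314267))
0.79 [318.8, 219.2]
[317.3101 228.8429]
```

The pins triangulate correctly, so the box pose and cameras agree. The real fingertips are about 22 mm above the reported TCP. Open, go down 20 mm more while watching the force, then close.

```bash
python3 -m pendant '[[[0,0,0,0,0,0],[0,0,0,0,0,0],[0,0,0,0,0,0],[0,0,0,0,0,0],[0,0,8,0,0,0],[0,0,14,0,0,0],[0,0,18,0,0,0],[0,0,20,0,0,0],[0,0,20,0,0,0]]]' 45 35 && python3 -m pendant '[[[0,0,0,0,0,0],[0,0,0,0,0,0],[0,0,0,0,0,0],[0,0,0,0,0,0],[0,0,0,0,0,0],[0,0,0,0,0,0]]]' 5 35
```

```text
time_s: 6.03
position: [0.5233, -0.1566, 0.0264]
orientation: [-2.431, -1.988, 0.001]
contact_force: [0.8, -1.0, 0.1]
gripper_width: 0.0448
gripper_force: 0.0
time_s: 6.53
position: [0.5241, -0.1569, 0.0277]
orientation: [2.432, 1.988, 0.001]
contact_force: [-0.3, -1.6, 3.7]
gripper_width: 0.0108
gripper_force: 35.3
```

Gripped (10.8 mm, 35 N). Lift straight up and check.

```bash
python3 -m pendant '[[[0,0,-5,0,0,0],[0,0,-12,0,0,0],[0,0,-25,0,0,0],[0,0,-50,0,0,0],[0,0,-80,0,0,0],[0,0,-90,0,0,0],[0,0,-90,0,0,0],[0,0,-90,0,0,0],[0,0,-90,0,0,0]]]' 5 45
python3 - <<'E'
from h import *
np.set_printoptions(precision=4,suppress=True)
from scipy.spatial.transform import Rotation as R
s=state();M=R.from_rotvec(s['orientation']).as_matrix();print(s['position'],'yaw',np.arctan2(M[1,1],M[0,1]),s['time_s'],M[:,2])
w=capture('wrist');d=capture('side')
for r in trace('wrist','box')+trace('side','box'): print('box',r['confidence'],r['location'])
x,y=map(int,proj(d,s['position']))
aa=cv2.resize(w['image'][80:400,160:480],(400,400));bb=cv2.resize(d['image'][y-60:y+100,x-80:x+80],(400,400))
cv2.imwrite('pics/k.png',np.hstack([aa,bb])[:,:,::-1])
E
```

```text
time_s: 7.28
position: [0.5232, -0.1566, 0.1159]
orientation: [-2.431, -1.988, 0.002]
contact_force: [-0.2, 0.7, -1.4]
gripper_width: 0.0104
gripper_force: 45.2
[ 0.5232 -0.1566  0.1159] yaw -0.1999542444344559 7.2833 [-0.0018  0.0006 -1.    ]
box 0.67 [318.6, 170.7]
box 0.56 [352.6, 242.5]
```

View pics/k.png

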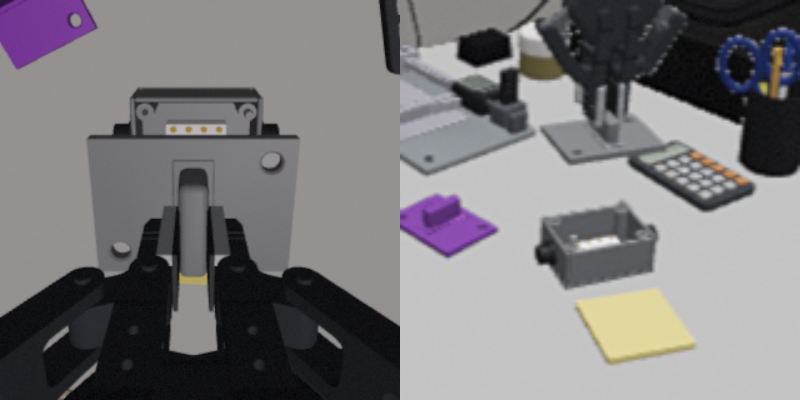

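The cover hangs level in the grip, and the open box stayed put. Carry it over the bed, turning 0.374 rad.

```bash
python3 -m pendant '[[[15,-5,0,0,0,0],[45,-14,0,0,0,-0.04],[80,-25,0,0,0,-0.09],[117,-37,0,0,0,-0.14],[154,-48,0,0,0,-0.19],[191,-60,0,0,0,-0.24],[228,-71,0,0,0,-0.29],[265,-83,0,0,0,-0.34],[302,-94,0,0,0,-0.374],[335,-105,0,0,0,-0.374]]]' && python3 - <<'E'
from h import *
from scipy.spatial.transform import Rotation as R
capture('side')
s=state();M=R.from_rotvec(s['orientation']).as_matrix();print(s['position'],np.arctan2(M[1,1],M[0,1]))
print(M.T@(np.array([.4826,.2396,.117])-s['position'])*1000)
E
```

```text
time_s: 8.32
position: [0.4867, 0.1945, 0.1168]
orientation: [-2.017, -2.408, 0.001]
contact_force: [1.1, -0.5, -0.5]
gripper_width: 0.0105
gripper_force: 45.2
[0.48597291 0.19918043 0.11652687] 0.17783197858546665
[40.37982354  3.83009068 -0.37693635]
```

```bash
python3 -m pendant '[[[20,2,10,0,0,0],[38,3,30,0,0,0],[43,3,55,0,0,0],[43,3,70,0,0,0],[43,3,80,0,0,0],[43,3,80,0,0,0],[43,3,80,0,0,0],[43,3,80,0,0,0]]]' && python3 - <<'E'
from h import *
from scipy.spatial.transform import Rotation as R
np.set_printoptions(precision=4,suppress=True)
w=capture('wrist');d=capture('side');sc=capture('scene')
s=state();M=R.from_rotvec(s['orientation']).as_matrix();print(s['position'],np.arctan2(M[1,1],M[0,1]))
print(M.T@(np.array([.4826,.2396,.003])-s['position'])*1000)
for n,c in(('side',d),('scene',sc),('wrist',w)):
    for t,z in(('cover',s['position'][2]+.011),('fixed_jaw',0),('moving_jaw',0),('thumb_grip',.07)):
        for r in landmark_of(n,t)[:2]: print(n,t,round(r['confidence'],2),np.round(r['location']),onz(c,r['location'],z))
# cover underside outline vs caliper seen in wrist: fit cover, caliper in scene
for r in trace('scene','caliper')[:1]:
    m=r['mask'].copy()
    print(r['confidence'],m.sum(),fit(sc,m,CAL,[.515,.2,.174]))
for r in trace('wrist','cover')[:2]:
    z=s['position'][2]+.011; print(r['confidence'],r['mask'].sum(),r['location'],proj(w,[s['position'][0],s['position'][1],z]))
E
```

```text
time_s: 9.03
position: [0.4836, 0.2352, 0.0384]
orientation: [2.02, 2.405, 0.002]
contact_force: [-1.0, -0.1, 0.1]
gripper_width: 0.0102
gripper_force: 45.1
[0.4837 0.2353 0.0385] 0.17354009466374765
[ 4.3845 -0.3903 35.4709]
side cover 0.84 [290. 236.] [ 0.3994 -0.1071  0.0495]
side cover 0.6 [262. 174.] [0.4891 0.2479 0.0495]
side fixed_jaw 0.48 [316. 177.] [0.6779 0.2444 0.    ]
side moving_jaw 0.76 [284. 195.] [0.5258 0.1766 0.    ]
side thumb_grip 0.79 [317. 176.] [0.6022 0.1126 0.07  ]
scene cover 0.91 [345. 242.] [0.38   0.008  0.0495]
scene fixed_jaw 0.85 [222. 285.] [0.4957 0.3025 0.    ]
scene moving_jaw 0.74 [258. 254.] [0.5277 0.1742 0.    ]
scene thumb_grip 0.64 [262. 211.] [0.594 0.109 0.07 ]
wrist cover 0.63 [315. 241.] [0.4826 0.2372 0.0495]
wrist fixed_jaw 0.81 [354. 134.] [0.4993 0.2953 0.    ]
wrist moving_jaw 0.35 [201. 252.] [0.4035 0.1886 0.    ]
0.83 14503 [312.2, 229.7] [316.0802 243.8498]
```

Poses agree across the views. Lower to the bed.

```bash
python3 -m pendant '[[[0,0,10,0,0,0],[0,0,20,0,0,0],[0,0,27,0,0,0],[0,0,31,0,0,0],[0,0,33,0,0,0],[0,0,33,0,0,0],[0,0,33,0,0,0]]]' && python3 -m pendant '[[[0,0,0.7,0,0,0],[0,0,1.4,0,0,0],[0,0,1.4,0,0,0],[0,0,1.4,0,0,0]]]'
```

```text
time_s: 10.47
position: [0.4829, 0.2352, 0.0041]
orientation: [-2.02, -2.406, 0.0]
contact_force: [-0.2, 0.5, -0.6]
gripper_width: 0.0104
gripper_force: 45.2
time_s: 10.8
position: [0.4831, 0.2353, 0.0038]
orientation: [2.02, 2.406, 0.001]
contact_force: [-3.8, -0.8, 7.6]
gripper_width: 0.0108
gripper_force: 46.2
```

Bearing on the bed (7.6 N). Release and rise.

```bash
python3 -m pendant '[[[0,0,-0.5,0,0,0],[0,0,-0.5,0,0,0],[0,0,-0.5,0,0,0],[0,0,-0.5,0,0,0],[0,0,-0.5,0,0,0]]]' 35 && python3 -m pendant '[[[0,0,-8,0,0,0],[0,0,-25,0,0,0],[0,0,-55,0,0,0],[0,0,-90,0,0,0],[0,0,-125,0,0,0],[0,0,-150,0,0,0],[0,0,-170,0,0,0],[-40,20,-180,0,0,0],[-80,40,-180,0,0,0],[-80,40,-180,0,0,0]]]' && python3 - <<'E'
from h import *
np.set_printoptions(precision=4,suppress=True)
capture('wrist');capture('wrist');c=capture('wrist')
s=state();print(s['position'],s['time_s'])
g=[r for r in trace('wrist','cover') if np.ptp(c['image'][r['mask']].mean(0))<30 and r['confidence']>.4]
img=c['image'].copy()
COV=[boxpts(-45,45,-33,33,14,20)]
COVR=COV+[boxpts(-6,6,-21,21,20,42)]
if g:
    p,e=fit(c,g[0]['mask'],COVR,[.483,.236,.174]);print('cover',p,e)
    for P in COVR: outline(img,c,P,p,(255,0,0))
u=np.zeros((400,640),bool)
for t in('caliper','fixed_jaw','moving_jaw','thumb_grip','cover'):
    for r in trace('wrist',t)[:1]:
        print(t,r['confidence'],r['mask'].sum(),r['location']);u|=r['mask'] if r['confidence']>.5 else False
p,e=fit(c,u,CAL+[boxpts(45,67,-116,-102,42,83)],[.515,.2,.174]);print('cal',p,e)
for P in CAL+[boxpts(45,67,-116,-102,83,83),boxpts(-65,36,95,107,32,32),boxpts(-65,36,-37,-25,32,32)]: outline(img,c,P,p,(0,255,0))
for t in('fixed_jaw','moving_jaw','thumb_grip'):
    for r in landmark_of('wrist',t)[:1]: print(t,r['confidence'],r['location'],onz(c,r['location'],.07 if t=='thumb_grip' else 0))
x,y=map(int,proj(c,[.52,.19,.01]));print(x,y);x0=max(0,x-140);y0=max(0,y-110)
cv2.imwrite('pics/m.png',cv2.resize(img[y0:y0+220,x0:x0+280],None,fx=2.7,fy=2.7)[:,:,::-1])
E
```

```text
time_s: 11.22
position: [0.483, 0.2353, 0.0032]
orientation: [-2.02, -2.406, 0.0]
contact_force: [-1.2, 0.4, -0.4]
gripper_width: 0.0348
gripper_force: 0.0
time_s: 12.05
position: [0.5389, 0.16, 0.1847]
orientation: [2.021, 2.402, 0.002]
contact_force: [-0.8, 0.3, -0.1]
gripper_width: 0.0351
gripper_force: 0.0
[0.5363 0.1629 0.1835] 12.2
cover [0.4826 0.2358 0.1721] 0.03280126675963402
caliper 0.74 29945 [314.5, 131.7]
fixed_jaw 0.55 3413 [327.6, 24.7]
moving_jaw 0.9 3750 [339.8, 167.2]
thumb_grip 0.77 5014 [346.6, 178.5]
cover 0.8 5842 [274.2, 91.6]
cal [0.5149 0.2017 0.1681] 0.024408895522356033
fixed_jaw 0.63 [300.7, 40.1] [0.4996 0.2918 0.    ]
moving_jaw 0.76 [300.3, 147.6] [0.5165 0.182  0.    ]
thumb_grip 0.64 [356.3, 244.0] [0.5895 0.1061 0.07  ]
304 142
```

Cover is on the bed at (0.4826, 0.2358), yaw 0.172; caliper yaw 0.17. Next, close the fingers and go behind the grip post, staying high.

```bash
python3 -m pendant '[[[-30,13,0,0,0,0],[-65,28,20,0,0,0],[-98,42,50,0,0,0],[-98,42,70,0,0,0],[-98,42,70,0,0,0],[-98,42,70,0,0,0]]]' 0 && python3 - <<'E'
from h import *
from scipy.spatial.transform import Rotation as R
np.set_printoptions(precision=4,suppress=True)
capture('side');d=capture('side');sc=capture('scene');w=capture('wrist')
s=state();M=R.from_rotvec(s['orientation']).as_matrix();print(s['position'],np.arctan2(M[1,1],M[0,1]),s['gripper_width'])
for n,c in(('side',d),('scene',sc),('wrist',w)):
    for r in landmark_of(n,'thumb_grip')[:1]: print(n,r['confidence'],r['location'],onz(c,r['location'],.07))
print('to [.5945,.074,.037]',M.T@(np.array([.5945,.074,.037])-s['position'])*1000)
E
```

```text
time_s: 13.15
position: [0.5936, 0.0741, 0.1125]
orientation: [-2.019, -2.404, 0.003]
contact_force: [-0.5, 0.9, 0.0]
gripper_width: -0.0001
gripper_force: 0.0
[0.595  0.0753 0.1156] 0.17533847773996972 0.00011808917746288771
side 0.73 [316.8, 175.5] [0.6029 0.1164 0.07  ]
scene 0.71 [261.4, 212.9] [0.5884 0.1161 0.07  ]
wrist 0.76 [312.4, 169.0] [0.5875 0.1052 0.07  ]
to [.5945,.074,.037] [-1.1482 -0.9768 78.6384]
```

```bash
python3 -m pendant '[[[-1,-1,25,0,0,0],[-1,-1,50,0,0,0],[-1,-1,68,0,0,0],[-1,-1,77,0,0,0],[-1,-1,77,0,0,0],[-1,-1,77,0,0,0]]]' && python3 -m pendant '[[[3,0,0,0,0,0],[7,0,0,0,0,0],[11,0,0,0,0,0],[15,0,0,0,0,0],[19,0,0,0,0,0],[23,0,0,0,0,0],[23,0,0,0,0,0]]]' && python3 -m pendant '[[[5,0,0,0,0,0],[10,0,0,0,0,0],[15,0,0,0,0,0],[20,0,0,0,0,0],[25,0,0,0,0,0],[29,0,0,0,0,0],[29,0,0,0,0,0]]]'
python3 - <<'E'
from h import *
from scipy.spatial.transform import Rotation as R
np.set_printoptions(precision=4,suppress=True)
d=capture('side');sc=capture('scene');w=capture('wrist')
f=[]
for i in range(6): capture('side');f.append(state()['contact_force'])
s=state();print(s['position'],np.mean(f,0),s['time_s'])
for n,c in(('side',d),('scene',sc),('wrist',w)):
  for t,z in(('thumb_grip',.07),('moving_jaw',0)):
    for r in landmark_of(n,t)[:1]: print(n,t,r['confidence'],r['location'],onz(c,r['location'],z))
E
```

```text
time_s: 14.0
position: [0.5939, 0.0732, 0.0371]
orientation: [2.02, 2.406, 0.0]
contact_force: [0.5, 0.3, -0.2]
gripper_width: -0.0004
gripper_force: 0.0
time_s: 14.58
position: [0.59, 0.0962, 0.0369]
orientation: [2.019, 2.406, 0.001]
contact_force: [1.4, -0.1, 0.6]
gripper_width: -0.0
gripper_force: 0.3
time_s: 15.17
position: [0.5846, 0.1253, 0.0363]
orientation: [-2.019, -2.407, -0.001]
contact_force: [0.6, -0.2, 0.3]
gripper_width: 0.0002
gripper_force: 0.1
[0.5846 0.1242 0.0362] [-0.4635 -0.0435  0.0153] 15.6167
side thumb_grip 0.83 [308.0, 174.3] [0.5849 0.136  0.07  ]
side moving_jaw 0.79 [275.6, 190.8] [0.5164 0.2133 0.    ]
scene thumb_grip 0.77 [251.5, 220.3] [0.5797 0.153  0.07  ]
scene moving_jaw 0.89 [247.7, 263.9] [ 0.5159  0.2139 -0.    ]
wrist thumb_grip 0.72 [320.9, 232.5] [0.5831 0.1431 0.07  ]
wrist moving_jaw 0.69 [223.8, 58.7] [0.5105 0.216  0.    ]
```

The slide has moved about 38 mm freely. Carrying on to near contact, then in small steps.

```bash
python3 -m pendant '[[[4,0,0,0,0,0],[8,0,0,0,0,0],[11,0,0,0,0,0],[13,0,0,0,0,0],[14,0,0,0,0,0]]]' | grep -E 'posi|contact';  for i in 1 2; do python3 -m pendant '[[[1,0,0,0,0,0],[2,0,0,0,0,0]]]'| grep -E 'posi|contact'; done
cat > m.py <<'E'
from h import *
np.set_printoptions(precision=4,suppress=True)
d=capture('side');sc=capture('scene');w=capture('wrist')
f=[]
for i in range(4): capture('wrist');f.append(state()['contact_force'])
s=state();print(s['position'],np.mean(f,0),s['time_s'])
ax=np.array([-.1692,.9856])
for n,c in(('side',d),('scene',sc),('wrist',w)):
  for t,z in(('thumb_grip',.07),('moving_jaw',0),('fixed_jaw',0)):
    for r in landmark_of(n,t)[:1]: q=onz(c,r['location'],z);print(n,t,round(r['confidence'],2),r['location'],q,'caly',ax@(q[:2]-[.515,.2017]))
print('tcp caly',ax@(s['position'][:2]-np.array([.515,.2017])))
COVR=[boxpts(-45,45,-33,33,14,20),boxpts(-6,6,-21,21,20,42)]
for r in trace('wrist','cover'):
    if np.ptp(w['image'][r['mask']].mean(0))<30 and r['confidence']>.4:
        p,e=fit(w,r['mask'],COVR,[.481,.243,.172]);print('cover',p,e,'caly',ax@(p[:2]-[.515,.2017]));break
E
python3 m.py
```

```text
position: [0.5824, 0.138, 0.0364]
contact_force: [1.1, -5.5, -0.3]
position: [0.5821, 0.1397, 0.0364]
contact_force: [1.9, -5.4, -0.1]
position: [0.5818, 0.1415, 0.0364]
contact_force: [2.1, -6.2, -0.2]
[0.5818 0.1417 0.0364] [ 1.6645 -5.4101 -0.2882] 17.0167
side thumb_grip 0.79 [301.9, 169.8] [0.586  0.1742 0.07  ] caly -0.03906628818857125
side moving_jaw 0.82 [272.6, 189.2] [0.5133 0.228  0.    ] caly 0.026231482720158746
side fixed_jaw 0.76 [260.6, 183.6] [0.4977 0.2837 0.    ] caly 0.08377766020068775
scene thumb_grip 0.74 [244.6, 223.7] [0.5797 0.1742 0.07  ] caly -0.03806247252946429
scene moving_jaw 0.49 [352.9, 204.7] [ 0.5234 -0.1558  0.    ] caly -0.3537310306043966
scene fixed_jaw 0.72 [219.0, 280.5] [0.5129 0.2993 0.    ] caly 0.09653685555882047
wrist thumb_grip 0.91 [318.1, 228.8] [0.5793 0.1613 0.07  ] caly -0.05068012964120671
wrist moving_jaw 0.88 [223.7, 64.7] [0.5087 0.2293 0.    ] caly 0.028263255484660937
tcp caly -0.07046954500839898
cover [0.4787 0.2572 0.1725] 0.019318288192152977 caly 0.060805272614650754
```

Forces and poses show contact with about 2–3 mm of give. Pushing 2.5 mm more.

```bash
python3 -m pendant '[[[1,0,0,0,0,0],[2,0,0,0,0,0],[2.5,0,0,0,0,0],[2.5,0,0,0,0,0]]]'| grep -E 'posi|contact'; python3 m.py | grep -E 'wrist|tcp|cover|^\['
```

```text
position: [0.5814, 0.1439, 0.0364]
contact_force: [1.7, -6.9, 1.1]
[0.5814 0.1439 0.0364] [ 2.2048 -6.4503  0.1831] 18.2
wrist thumb_grip 0.69 [316.9, 230.8] [0.5785 0.1624 0.07  ] caly -0.04946903931945731
wrist moving_jaw 0.84 [224.3, 69.2] [0.5089 0.229  0.    ] caly 0.027957554374297647
tcp caly -0.06818945657938487
cover [0.4789 0.2577 0.1652] 0.02639678120613098 caly 0.06130564847739234
```

The force rose with the spring rate while the jaw stood still, so the give is about 4–5 mm. Back off, rise, and take the last look.

```bash
python3 -m pendant '[[[-5,0,0,0,0,0],[-15,0,0,0,0,0],[-30,0,0,0,0,0],[-30,0,-30,0,0,0],[-30,0,-65,0,0,0],[-30,0,-100,0,0,0],[-30,0,-135,0,0,0],[-30,0,-150,0,0,0],[-30,0,-150,0,0,0],[-30,0,-150,0,0,0]]]'; python3 m.py | grep -E 'wrist|tcp|cover|^\['
python3 - <<'E'
from h import *
c=capture('wrist');x,y=map(int,proj(c,[.52,.21,.02]));x0=max(0,x-130);y0=max(0,y-130)
i=c['image'][y0:y0+220,x0:x0+280];cv2.imwrite('pics/z.png',cv2.resize(i,None,fx=2.7,fy=2.7,interpolation=cv2.INTER_CUBIC)[:,:,::-1]);print(x0,y0)
E
```

```text
time_s: 19.53
position: [0.5869, 0.1148, 0.1871]
orientation: [2.02, 2.406, 0.003]
contact_force: [0.5, 1.0, 0.2]
gripper_width: -0.0002
gripper_force: 0.0
[0.586  0.1148 0.1854] [ 0.0268 -0.1427 -0.0119] 19.8833
wrist thumb_grip 0.75 [318.3, 132.3] [0.5801 0.163  0.07  ] caly -0.04914188740856163
wrist moving_jaw 0.92 [262.1, 48.7] [0.5092 0.2297 0.    ] caly 0.028538086749536017
tcp caly -0.09766019049463569
cover [0.4786 0.2583 0.1739] 0.01826680451631546 caly 0.06189767144173838
136 0
```

View pics/z.png

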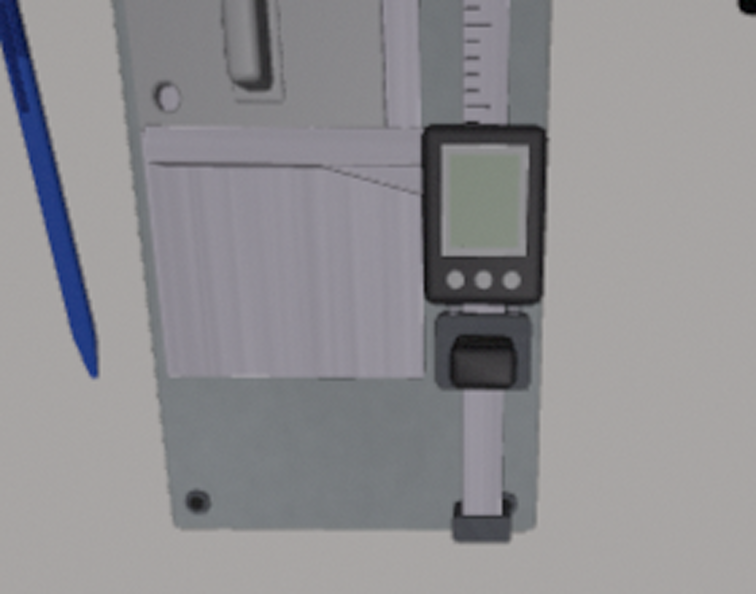

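The last picture shows the moving jaw's face flush on the cover's long edge (crop row 128). The slide has closed up to the housing (rows 303 to 315), and the fingers are clear. Handing in.

```bash
python3 -c "
from cell import close_job
print(close_job())"
```

```text
the job is handed in; nothing more can be done
None
```

The cover lies flat on the caliper bed with the jaws shut on it and the spring jaw pushed back about 4–5 mm by my estimate. The job is handed in at about 20 s of the 46 s allowed, but `close_job()` returned no verdict, so I can't confirm a pass.

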